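Work an interlocked changeover valve

TASK

Change over the bench valve. First swing the isolator lever (plain post grip, on the axle with the round locking disc) clockwise onto its sprung end stop and keep it pressed there, firmly but without forcing it (about 10 N on the stop), for about a second so that it seats; that frees the selector lever, which you then swing clockwise onto its own end stop and press home in the same way. Never force a lever against a stop or against the lock, let go of both levers where they seat, and leave the other things on the worktop where they are.

Things in the scene. Friction and masses are not known exactly. Their poses are not given: they have to be found in the camera images.
- valve: bench changeover valve: aluminium base plate 140 (x) by 270 (y) by 10 mm, fixed to the worktop; origin under its centre, z up, x towards the manifold with three hose stubs at the back, y towards the isolator. Axles at (0,+55) mm (isolator) and (0,-55) mm (selector). Each lever: steel arm 14 mm wide, 27 to 35 mm above the worktop, black upright grip 75 mm from its axle.
- isolator (a joint): angle of the isolator, rad, growing clockwise from above; its arm points along (-cos a, sin a) in the valve's frame, a = value - 0.50. Starts at 0 to 0.2. Its end stop is adjustable and not measured: the arm meets the pad somewhere from 1.12 to 1.38, to be felt. Axle friction resists with 2 to 4 N at the grip and holds the lever where it is left, so the pad hardly pushes it back.
- isolator_grip (a point): point on the axis of the isolator's grip, a plain round post 18 mm in diameter from 35 to 90 mm above the worktop, at 68 mm height; its x, y axes turn with the lever
- isolator_axis (a point): point on the isolator's axle, 31 mm above the worktop. Below the arm the axle carries the locking disc, radius 40 mm, 17 to 25 mm above the worktop; its one hollow lets the selector's tail pass only while the isolator stands on its stop (about 1.10 to 1.40 rad).
- selector (a joint): angle of the selector, rad, growing clockwise from above; its arm points along (-cos a, sin a) in the valve's frame, a = value - 0.90. Starts at 0 to 0.07. While the isolator is not set, the tail's nose meets the locking disc at about 0.15. Its end stop, also not measured, is met somewhere from 0.87 to 1.13, to be felt; same friction as the isolator.
- selector_grip (a point): point on the axis of the selector's grip, a round post 18 mm in diameter from 35 to 80 mm above the worktop with a ball of 25 mm on top (up to 97 mm), at 68 mm height; its x, y axes turn with the lever
- selector_axis (a point): point on the selector's axle, 31 mm above the worktop. The end stop of each lever is a round rubber pad on a spring in a dark bracket (top 38 mm above the worktop); the pad meets the side of the arm 55 mm from the axle, level with it, and gives 8 N per mm over 6.5 mm.
- pen_teal: a slim pen, 142 mm long, lying to the left of the valve; leave alone
- sample_cup: a sample cup with a screw lid, 58 mm wide, 70 mm high, standing to the left of the valve; leave alone
- petri: a closed petri dish, 93 mm wide, 17 mm high, to the right of the valve; leave alone

How it is judged:
By the outcome, as a careful person would: the job done as asked, in the order asked, and still so for the second after the job is handed in, with the robot touching nothing.
It also fails if it takes over 72 s, if anything falls off the work surface, if the arm or the gripper's body presses on something with over 40 N, if the wrist force passes 120 N, or if a joint passes its speed limit or range.

ROBOT

A 6-joint arm with a two-finger parallel gripper is mounted at the origin on a cart in front of the work surface, level with it; the furniture and walls round the work are solid. World frame = base frame: x ahead of the robot, y to its left, z up, the work surface at z = 0. Lengths are in mm, angles in rad, forces in N, time in s.
With the tool pointing down it reaches from about 300 to 875 mm from the base axis. Payload 6.4 kg.
Tool frame: the origin (TCP) lies on the centre line of the jaws, within the pads' length; the fingertips stand ctrl.tip_reach ahead of it and the grasp point (between the pads) lies 2 mm behind it (ctrl.tip_reach is the distance from the TCP to the fingertips, in mm); x points along the fingers, y is the direction in which the jaws open and shut, and the axes are right-handed (so a half turn about x gives the same grasp; the last joint's range is limited). The gripper opens to 85 mm and grips with 20 to 120 N. Pads are 22 mm wide; open, the fingers measure 114 mm over their backs; the gripper's body (76 mm by 85 mm) begins 54 mm behind the grasp point. The pads swing forward as they close: fully open they stand 13 mm farther back than shut.
Start: joints at [1.067, 0.181, 1.607, -0, 1.354, -0.206], TCP at [168.703, 549.709, 248.288] pointing down, gripper open.
Joint ranges: [-2.99, 2.99], [-0.89, 2.07], [0.3, 2.58], [-1.14, 4.28], [0, 2.63], [-3.12, 3.12]. Speed limits (rad/s): [2.57, 2.57, 3.01, 3.14, 3.14, 3.14].

INTERFACE

Orientations are given as a rotation vector (axis times angle).
In Python, from plant import monitor, cams, order, ctrl gives the robot as it stands.
- The arm moves only by the tool drive_tool, never from a script. Its arguments are lists of equal length, an entry for each row: "delta_pos": the shift along the tool's x, y, z in cm, a list of three; "turn": the turn, a rotation vector about the tool's x, y, z in degrees, a list of three. A call has 1 to 20 rows; each row shifts and turns the pose as measured when the row begins, along the tool's axes as they then stand; what a row does not reach is not made up. A row lasts 1/12 s, in which the tool goes at most 41.7 mm and 7.16 degrees, less where a joint would pass 70% of its speed; a pose out of reach is approached as far as the arm can. A call with a gripper value outside its range is refused whole. "gripper" is the opening in per cent of the stroke, from 0 (shut) to 100 (fully open), set as the call begins (left out, the last holds). The fingers move at their own pace and stop on an object; "force" is the grip in N (left out, the last holds). Time passes only in rows, so rows that do not move let the fingers close. It gives the time, the measured TCP pose, the force and the opening at its end, in the units of the state.
- monitor.get_obs(): the state, without advancing time (a new reading comes with each control period).
- cams.read_camera(name): name is "side" or "top"; returns a dict with "frame" (480x640x3 uint8, red, green, blue), "z_map" (480x640 float32, mm along the optical axis (not along the pixel's ray), 0 where there is no reading), "K" (3x3 intrinsics, pixels), "rvec" (rotation vector, rad) and "tvec" (3), from world to camera coordinates, as OpenCV has them. Camera axes: x right, y down, z forward; pixel columns grow to the right and rows downward; lengths in mm; the calibration is good to about 2 mm. A picture is of the moment at which its call begins.
- order.sign_off(): hands the job in, once; it reports no verdict.
The state is a dict: "time": time; "q": joint angles; "qd": joint speeds; "joint_efforts": joint torques, N m; "tcp_pos": TCP position; "eef_rot": TCP orientation; "contact_force": force on the tool from outside, world axes, zero at the start; "wrist_torque": the same for the moment, N m; "width": opening from 0.0 (shut) to 1.0 (fully open).
Only numpy, scipy, OpenCV 4.12 (cv2) and the standard library are available. Lean on these libraries where they do the work, as an engineer would, in place of code of your own. Each camera call takes 0.05 s, during which the arm holds its last target.

## Working session

There is one attempt and no reset: what is moved stays moved. The work goes in short steps, Python scripts to look and compute and a tool call to move; the robot and the scene stay as the last step left them, time stands still between calls to the robot, and variables do not carry over. Pictures are saved under pics/ and viewed, and the job is handed in when it is done.

Besides the shell and the picture viewer there is one more tool, called after "Emit:" as name(argument=value, ...) on one line, values as JSON. drive_tool: Moves the arm, as the interface text tells. Its arguments: {"type":"object","properties":{"delta_pos":{"type":"array","items":{"type":"array","items":{"type":"number"}}},"turn":{"type":"array","items":{"type":"array","items":{"type":"number"}}},"gripper":{"type":"number"},"force":{"type":"number"}},"required":["delta_pos","turn"]}

```bash
ls; mkdir -p pics; cat > h.py <<'E'
from plant import monitor, cams, order, ctrl
import numpy as np, cv2
def cam(n):
    d=cams.read_camera(n); R=cv2.Rodrigues(np.array(d["rvec"],float))[0]; return d,R,np.array(d["tvec"],float).ravel(),np.array(d["K"],float)
def save(d,f): cv2.imwrite("pics/"+f,d["frame"][:,:,::-1])
def ray(R,t,K,u,v,z):
    o=-R.T@t; r=R.T@np.linalg.inv(K)@np.array([u,v,1.]); return o+r*(z-o[2])/r[2]
E
python3 - <<'E'
from h import *
for n in("top","side"):
    d,R,t,K=cam(n); save(d,n+"0.png"); np.savez("pics/"+n+"0.npz",f=d["frame"],z=d["z_map"],R=R,t=t,K=K); print(n,-R.T@t,K[0,0])
o=monitor.get_obs();print(o); print(ctrl.tip_reach)
E
```

```text
pics
top [ 341.3385875  -241.37246753 1233.29429982] 579.1076427096094
side [  470.3701102  -1070.18747696   639.08127975] 434.65760217007426
{'time': 0.1, 'q': array([ 1.06669462e+00,  1.81509941e-01,  1.60791179e+00,  9.64031055e-06,
        1.35379643e+00, -2.06270201e-01]), 'qd': array([ 7.02904926e-04, -1.55978146e-03, -1.01385666e-03,  5.93653542e-05,
        1.20723346e-03, -1.32158693e-03]), 'joint_efforts': array([ 1.06967720e-03, -4.45877337e+01, -3.52237272e+01, -2.87602197e-04,
        4.35036316e-03, -1.15310556e-05]), 'tcp_pos': array([168.4632556 , 549.27362108, 247.44810476]), 'eef_rot': array([ 0.23258194,  1.55870094, -0.2349782 ]), 'contact_force': array([ 0.11159478,  0.09368173, -0.62123308]), 'wrist_torque': array([-0.02262463,  0.0195956 , -0.00105401]), 'width': 0.9989289697926569}
17.0
```

View pics/top0.png

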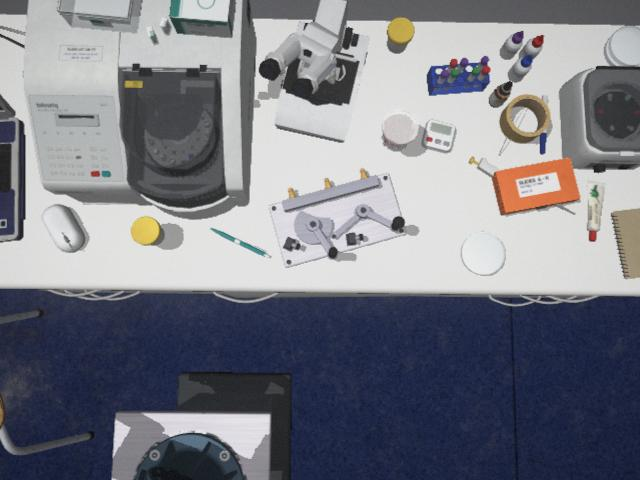

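View pics/side0.png

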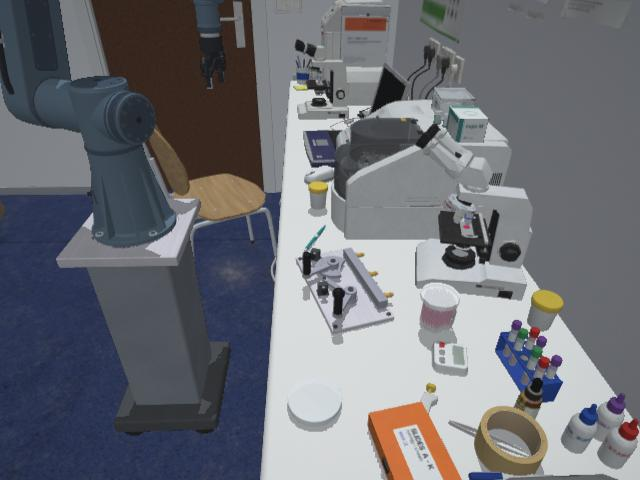

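```bash
python3 - <<'E'
from h import *
a=np.load("pics/top0.npz"); c=a["f"][150:290,240:440,::-1]
cv2.imwrite("pics/topz.png",cv2.resize(c,None,fx=4,fy=4,interpolation=cv2.INTER_CUBIC))
b=np.load("pics/side0.npz"); c=b["f"][210:350,270:420,::-1]
cv2.imwrite("pics/sidez.png",cv2.resize(c,None,fx=4,fy=4,interpolation=cv2.INTER_CUBIC))
E
```

```text
(no output)
```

View pics/topz.png

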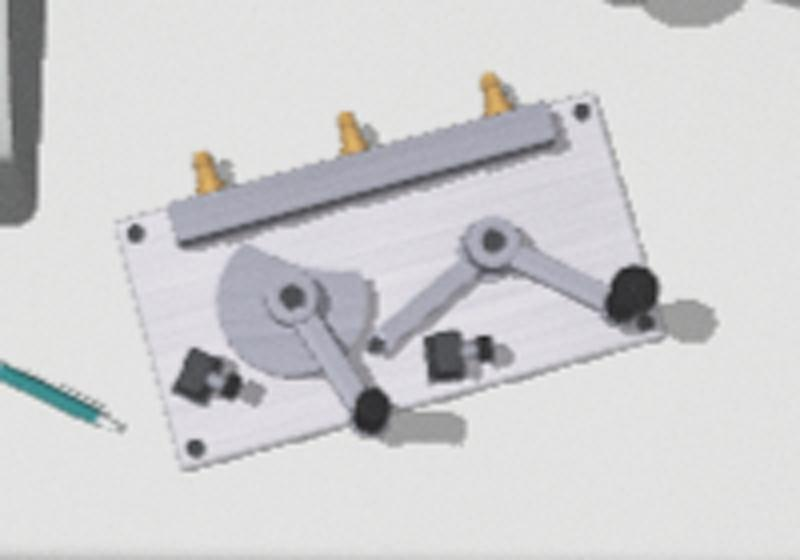

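View pics/sidez.png

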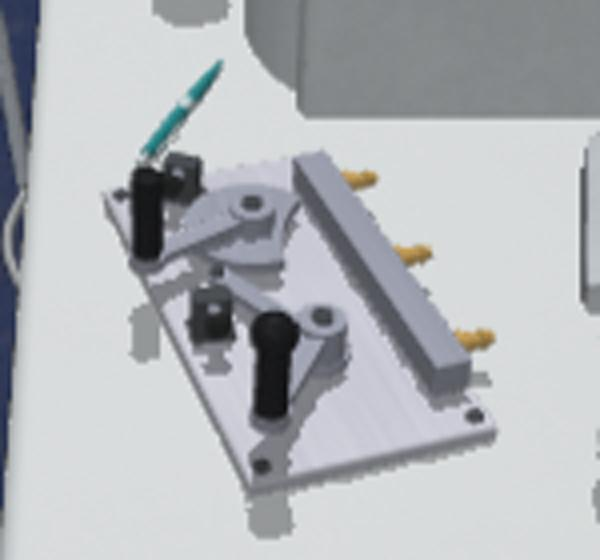

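```bash
cat >> h.py <<'E'
def w2(p,vo,th): return vo+np.array([[np.cos(th),-np.sin(th)],[np.sin(th),np.cos(th)]])@np.array(p,float)
E
python3 - <<'E'
from h import *
a=np.load("pics/top0.npz");R,t,K=a["R"],a["t"],a["K"]
P=lambda x,y,z:ray(R,t,K,240+(x+.5)/4-.5,150+(y+.5)/4-.5,z)[:2]
# fitted quad by mask on plate
c=[P(*q,10) for q in((118,222),(595,94),(662,338),(185,468))]
print(np.round(c,1),[np.linalg.norm(c[i]-c[(i+1)%4]).round(1) for i in range(4)])
vo=np.mean(c,0); y=(c[0]-c[1]+c[3]-c[2]);th=np.arctan2(y[1],y[0])-np.pi/2
x=(c[0]-c[3]+c[1]-c[2]);print(vo,th,np.arctan2(x[1],x[0]))
for n,q,s in(("iso",(292,297),55),("sel",(493,241),-55)):
    print(n,[P(*q,z).round(1) for z in(31,40)],w2((0,s),vo,th))
print("iso grip top",P(373,408,90),"sel ball",P(634,291,85))
for n,q,z,s,off in(("iso",(373,408),90,55,.5),("sel",(634,291),85,-55,.9)):
    d=P(*q,z)-w2((0,s),vo,th); r=np.linalg.norm(d); b=np.arctan2(d[1],d[0])-th
    aa=np.arctan2(np.sin(b),-np.cos(b)); print(n,r,aa+off)
# side check
b=np.load("pics/side0.npz");R2,t2,K2=b["R"],b["t"],b["K"]
S=lambda x,y,z:ray(R2,t2,K2,270+(x+.5)/4-.5,210+(y+.5)/4-.5,z)[:2]
print("side iso grip top",S(148,172,90),"ball",S(274,330,85),"axles",S(252,203,40),S(323,316,40))
print("side corners",S(107,195,10),S(250,487,10),S(495,432,10))
E
```

```text
[[ 582.6 -147.9]
 [ 656.9 -405. ]
 [ 523.4 -440. ]
 [ 450.6 -186.4]] [np.float64(267.6), np.float64(138.0), np.float64(263.8), np.float64(137.5)]
[ 553.3735332  -294.82162757] 0.28021990311544354 0.27005078217503714
iso [array([ 539.6, -241.8]), array([ 538.1, -241.8])] [ 538.16234925 -241.96692217]
sel [array([ 570.9, -347.7]), array([ 569.2, -346.9])] [ 568.58471716 -347.67633297]
iso grip top [ 474.47609618 -282.74854707] sel ball [ 535.95498356 -413.95836164]
iso 75.62459758175825 0.21065697590802734
sel 73.87832455487957 0.06688119224102806
side iso grip top [ 476.32477796 -282.40295234] ball [ 536.61521617 -413.0526131 ] axles [ 537.51682877 -244.12339824] [ 569.26281271 -348.80440356]
side corners [ 451.44769911 -191.90492006] [ 524.61224586 -445.30289733] [ 654.9001185  -409.54965862]
```

```bash
cat >> h.py <<'E'
from scipy.spatial.transform import Rotation as Ro
VO=np.array([553.4,-295.2]);TH=0.277
AX={"iso":(w2((0,55),VO,TH),.5),"sel":(w2((0,-55),VO,TH),.9)}
def grip(n,v,r=75):
    c,o=AX[n];a=v-o; d=w2((-np.cos(a),np.sin(a)),np.zeros(2),TH); tang=w2((np.sin(a),np.cos(a)),np.zeros(2),TH)
    return c+r*d,tang   # clockwise tangent
def st():
    o=monitor.get_obs();M=Ro.from_rotvec(o["eef_rot"]).as_matrix();return o,M,np.array(o["tcp_pos"])
def togo(p,ydir):
    """delta (cm, tool axes), yaw turn deg about tool x after making tool x point down"""
    o,M,q=st(); d=M.T@(np.array(p)-q)/10
    x=np.array([0,0,-1.]); y=np.array([ydir[0],ydir[1],0]);y/=np.linalg.norm(y)
    out=[]
    for s in(1,-1):
        T=np.column_stack([x,s*y,np.cross(x,s*y)]); out.append(np.degrees(Ro.from_matrix(M.T@T).as_rotvec()).round(1))
    print("delta cm",d.round(2),"turn",out,"q",o["q"].round(2),"F",np.round(o["contact_force"],1),"z",q.round(1))
E
python3 - <<'E'
from h import *
o,M,q=st();print(M.round(3))
for n,v in(("iso",.2),("iso",1.25),("sel",.06),("sel",1.0)):
    p,t=grip(n,v);print(n,v,p,t);togo([*p,200],t)
E
```

```text
[[-0.001  0.293  0.956]
 [-0.001  0.956 -0.293]
 [-1.    -0.002 -0.   ]]
iso 0.2 [ 475.50136    -283.20999663] [-0.54551209  0.83810296]
delta cm [  4.84 -70.57  53.78] turn [array([-50.1,  -0.1,   0.1]), array([1.299e+02, 1.000e-01, 1.000e-01])] q [ 1.07  0.18  1.61  0.    1.35 -0.21] F [ 0.1  0.1 -0.6] z [168.5 549.3 247.4]
iso 1.25 [ 471.59366019 -208.12966902] [0.45555895 0.89020562]
delta cm [  4.83 -63.5   51.21] turn [array([10. , -0. ,  0.1]), array([-1.7e+02, -1.0e-01, -0.0e+00])] q [ 1.07  0.18  1.61  0.    1.35 -0.21] F [ 0.1  0.1 -0.6] z [168.5 549.3 247.4]
sel 0.06 [ 535.56235964 -415.51261084] [-0.89878935  0.43838078]
delta cm [  4.85 -81.45  63.41] turn [array([-81.1,  -0.1,   0.1]), array([98.9,  0.1,  0.1])] q [ 1.07  0.18  1.61  0.    1.35 -0.21] F [ 0.1  0.1 -0.6] z [168.5 549.3 247.4]
sel 1.0 [ 494.61269186 -361.30920295] [-0.17607724  0.98437635]
delta cm [  4.85 -77.47  57.9 ] turn [array([-27.2,  -0. ,   0.1]), array([1.528e+02, 1.000e-01, 1.000e-01])] q [ 1.07  0.18  1.61  0.    1.35 -0.21] F [ 0.1  0.1 -0.6] z [168.5 549.3 247.4]
```

Emit:
drive_tool(delta_pos=[[0, -3.2, 2.45], [0, -3.2, 2.45], [0, -3.2, 2.45], [0, -3.2, 2.45], [0, -3.2, 2.45], [0, -3.2, 2.45], [0, -3.2, 2.45], [0, -3.2, 2.45], [0, -3.2, 2.45], [0, -3.2, 2.45], [0, -3.2, 2.45], [0, -3.2, 2.45], [0, -3.2, 2.45], [0, -3.2, 2.45], [0, -3.2, 2.45], [0, -3.2, 2.45], [0, -3.2, 2.45], [0, -3.2, 2.45], [0, -3.2, 2.45], [0, -3.2, 2.45]], turn=[[0, 0, 0], [0, 0, 0], [0, 0, 0], [0, 0, 0], [0, 0, 0], [0, 0, 0], [0, 0, 0], [0, 0, 0], [0, 0, 0], [0, 0, 0], [0, 0, 0], [0, 0, 0], [0, 0, 0], [0, 0, 0], [0, 0, 0], [0, 0, 0], [0, 0, 0], [0, 0, 0], [0, 0, 0], [0, 0, 0]], gripper=45)

```text
time: 1.77
tcp_pos: [451.8, -228.8, 242.5]
eef_rot: [0.222, 1.56, -0.229]
contact_force: [0.4, -0.2, 0.8]
width: 0.452
```

Emit:
drive_tool(delta_pos=[[0, 0, 0], [0, 0, 0], [0, 0, 0], [0, 0, 0], [0, 0, 0], [0, 0, 0], [0, 0, 0], [0, 0, 0], [0, 0, 0], [0, 0, 0], [0, 0, 0], [0, 0, 0], [0, 0, 0], [0, 0, 0], [0, 0, 0], [0, 0, 0], [0, 0, 0], [0, 0, 0]], turn=[[7, 0, 0], [7, 0, 0], [7, 0, 0], [7, 0, 0], [7, 0, 0], [7, 0, 0], [7, 0, 0], [7, 0, 0], [7, 0, 0], [7, 0, 0], [7, 0, 0], [7, 0, 0], [7, 0, 0], [7, 0, 0], [7, 0, 0], [7, 0, 0], [7, 0, 0], [7, 0, 0]])

```text
time: 3.27
tcp_pos: [448.3, -236.2, 231.8]
eef_rot: [1.869, 0.595, -1.895]
contact_force: [-0.0, 0.6, -0.3]
width: 0.453
```

```bash
python3 - <<'E'
from h import *
p,t=grip("iso",.2);togo([*p,150],t);print(st()[0]["width"],st()[0]["time"])
E
```

```text
delta cm [8.11 5.53 0.34] turn [array([-178.6,   -1.3,    0.9]), array([1.4, 0.6, 0.8])] q [-0.72  0.05  1.78 -0.01  1.32  0.25] F [-0.   0.6 -0.3] z [ 448.3 -236.2  231.8]
0.4531358349812061 3.2667
```

Emit:
drive_tool(delta_pos=[[2, 1.8, 0.1], [2, 1.8, 0.1], [2, 1.8, 0.1], [1, 0, 0], [0, 0, 0]], turn=[[1.4, 0.6, 0.8], [0, 0, 0], [0, 0, 0], [0, 0, 0], [0, 0, 0]])

```text
time: 3.68
tcp_pos: [476.1, -283.7, 159.1]
eef_rot: [1.9, 0.555, -1.896]
contact_force: [-1.3, 0.2, -0.8]
width: 0.451
```

```bash
python3 - <<'E'
from h import *
p,t=grip("iso",.2);togo([*p,68],t)
d,R,tt,K=cam("top");save(d,"top1.png");cv2.imwrite("pics/top1z.png",cv2.resize(d["frame"][150:290,240:440,::-1],None,fx=4,fy=4))
d,R,tt,K=cam("side");cv2.imwrite("pics/side1z.png",cv2.resize(d["frame"][180:320,260:410,::-1],None,fx=4,fy=4))
E
```

```text
delta cm [ 9.11 -0.08  0.04] turn [array([ 1.796e+02, -1.000e-01,  2.000e-01]), array([-0.4, -0.1, -0.1])] q [-0.75  0.23  1.74  0.    1.17  0.25] F [-1.3  0.2 -0.8] z [ 476.1 -283.7  159.1]
```

View pics/top1z.png

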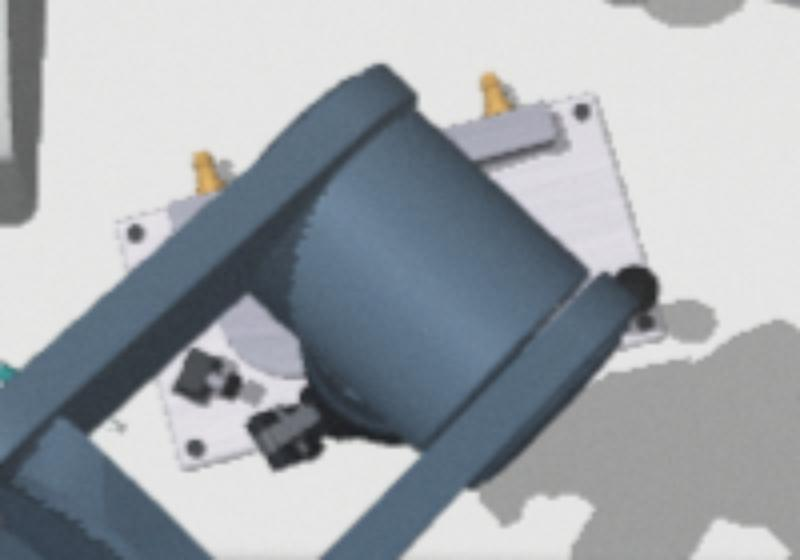

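View pics/side1z.png

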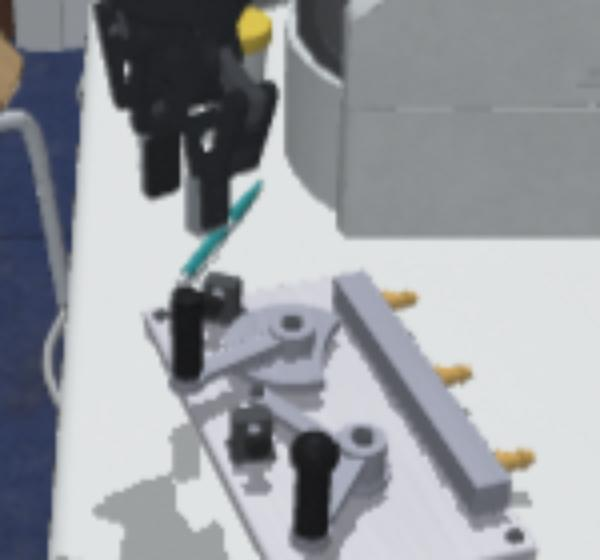

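Emit:
drive_tool(delta_pos=[[2, 0, 0], [2, 0, 0], [1, 0, 0], [1, 0, 0], [1, 0, 0], [1, 0, 0], [0, 0, 0]], turn=[[0, 0, 0], [0, 0, 0], [0, 0, 0], [0, 0, 0], [0, 0, 0], [0, 0, 0], [0, 0, 0]])

```text
time: 4.37
tcp_pos: [480.6, -284.4, 86.4]
eef_rot: [1.901, 0.544, -1.881]
contact_force: [-0.7, 0.5, -1.2]
width: 0.455
```

```bash
python3 - <<'E'
from h import *
p,t=grip("iso",.2);togo([*p,68],t)
d,R,tt,K=cam("side");cv2.imwrite("pics/side2z.png",cv2.resize(d["frame"][180:320,260:410,::-1],None,fx=4,fy=4))
E
```

```text
delta cm [ 1.83 -0.41  0.37] turn [array([179.8,  -1.4,   0.5]), array([-0.2, -0.3, -0.9])] q [-0.75  0.34  1.78  0.    1.01  0.25] F [-0.7  0.5 -1.2] z [ 480.6 -284.4   86.4]
```

View pics/side2z.png

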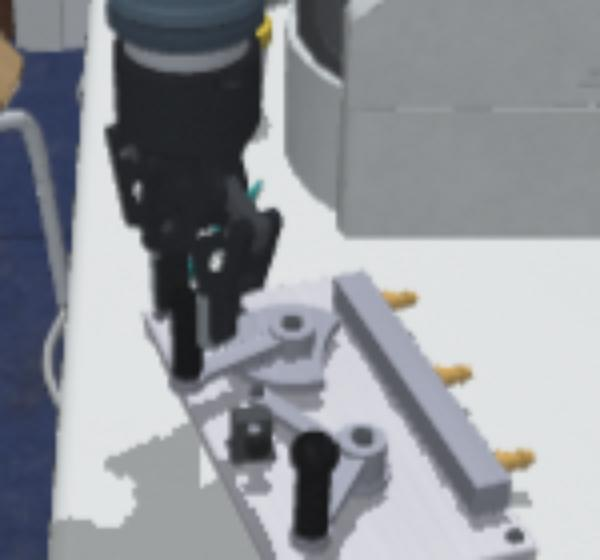

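Emit:
drive_tool(delta_pos=[[0.9, -0.2, 0.2], [0.7, -0.2, 0.2], [0, 0, 0]], turn=[[0, -0.3, -0.9], [0, 0, 0], [0, 0, 0]])

```text
time: 4.67
tcp_pos: [476.3, -284.5, 71.4]
eef_rot: [1.897, 0.557, -1.894]
contact_force: [-0.0, -0.4, -0.8]
width: 0.45
```

```bash
python3 - <<'E'
from h import *
p,t=grip("iso",.2);togo([*p,68],t)
E
```

```text
delta cm [ 0.34 -0.15 -0.  ] turn [array([ 1.798e+02, -2.000e-01,  1.000e-01]), array([-0.2, -0.1, -0.1])] q [-0.75  0.36  1.78  0.    1.    0.24] F [-0.  -0.4 -0.8] z [ 476.3 -284.5   71.4]
```

Emit:
drive_tool(delta_pos=[[0, -0.4, 0], [0, -0.4, 0], [0, -0.39, -0.06], [0, -0.39, -0.06], [0, -0.39, -0.06], [0, -0.39, -0.06], [0, -0.39, -0.06], [0, -0.39, -0.06]], turn=[[0, 0, 0], [0, 0, 0], [3, 0, 0], [3, 0, 0], [3, 0, 0], [3, 0, 0], [3, 0, 0], [3, 0, 0]])

```text
time: 5.33
tcp_pos: [465.3, -257.0, 72.9]
eef_rot: [2.093, 0.246, -2.08]
contact_force: [1.5, -3.0, -3.0]
width: 0.455
```

```bash
cat >> h.py <<'E'
def rep(n):
    o,M,q=st(); c,off=AX[n]; d=q[:2]-c; loc=w2(d,np.zeros(2),-TH)
    ang=np.arctan2(loc[1],-loc[0])+off; y=-M[:2,1]; yl=w2(y,np.zeros(2),-TH); ya=np.arctan2(yl[0],yl[1])+off
    F=np.array(o["contact_force"]); Ft=M.T@F
    u=M[:2,1]; lev=d@np.array([-M[:2,2][0],-M[:2,2][1]])
    print("tcp ang %.3f r %.1f  toolyaw-as-lever %.3f  z %.1f  F tool %s  along tool-y %.1f mm off; q6 %.2f time %.2f w %.3f"%(ang,np.hypot(*d),ya,q[2],Ft.round(1),-(d@M[:2,1]),o["q"][5],o["time"],o["width"]))
    print("in tool: axle->tcp y %.1f z %.1f"%(d@M[:2,1],d@M[:2,2]), "tilt",(M.T@[0,0,-1.]).round(3))
E
python3 - <<'E'
from h import *
rep("iso")
E
```

```text
tcp ang 0.578 r 74.5  toolyaw-as-lever 0.532  z 72.9  F tool [ 3.1  3.2 -0.7]  along tool-y 3.4 mm off; q6 0.60 time 5.33 w 0.455
in tool: axle->tcp y -3.4 z 74.4 tilt [ 1.    -0.011  0.005]
```

Emit:
drive_tool(delta_pos=[[0, -0.44, -0.04], [0, -0.44, -0.04], [0, -0.44, -0.04], [0, -0.44, -0.04], [0, -0.44, -0.05], [0, -0.44, -0.05], [0, -0.44, -0.05], [0, -0.44, -0.05]], turn=[[3, 0, 0], [3, 0, 0], [3, 0, 0], [3, 0, 0], [3, 0, 0], [3, 0, 0], [3, 0, 0], [3, 0, 0]])

```text
time: 6.0
tcp_pos: [465.9, -224.5, 74.5]
eef_rot: [-2.141, 0.231, 2.113]
contact_force: [-0.7, -2.9, -2.7]
width: 0.449
```

```bash
python3 - <<'E'
from h import *
rep("iso")
d,R,tt,K=cam("side");cv2.imwrite("pics/side3z.png",cv2.resize(d["frame"][180:320,260:410,::-1],None,fx=4,fy=4))
E
```

```text
tcp ang 1.018 r 74.6  toolyaw-as-lever 0.974  z 74.5  F tool [2.8 3.  0.2]  along tool-y 3.3 mm off; q6 1.10 time 6.00 w 0.449
in tool: axle->tcp y -3.3 z 74.5 tilt [ 1.    -0.019  0.015]
```

View pics/side3z.png

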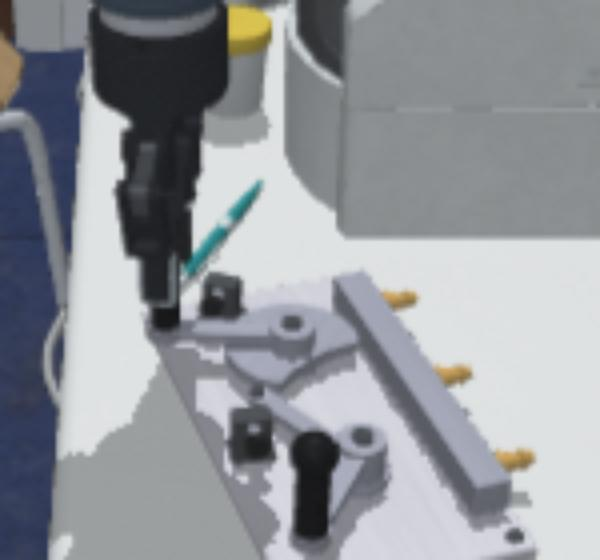

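Emit:
drive_tool(delta_pos=[[0.1, -0.4, -0.04], [0.1, -0.4, -0.04], [0.1, -0.4, -0.04], [0, -0.1, 0], [0, 0, 0]], turn=[[3, 1, 1], [3, 0, 0], [3, 0, 0], [2, 0, 0], [0, 0, 0]])

```text
time: 6.47
tcp_pos: [470.7, -213.7, 73.9]
eef_rot: [-2.06, 0.448, 1.984]
contact_force: [-0.2, -1.0, -0.7]
width: 0.451
```

```bash
python3 - <<'E'
from h import *
rep("iso")
E
```

```text
tcp ang 1.177 r 73.4  toolyaw-as-lever 1.171  z 73.9  F tool [ 0.7  1.  -0.2]  along tool-y 0.4 mm off; q6 1.34 time 6.47 w 0.451
in tool: axle->tcp y -0.4 z 73.3 tilt [ 0.998 -0.035  0.044]
```

Emit:
drive_tool(delta_pos=[[0, -0.15, 0], [0, -0.1, 0], [0, -0.1, 0], [0, 0, 0]], turn=[[0, -2.5, -2], [0, 0, 0], [0, 0, 0], [0, 0, 0]])

```text
time: 6.8
tcp_pos: [471.7, -211.1, 74.8]
eef_rot: [-2.012, 0.396, 2.009]
contact_force: [0.2, -1.1, 0.9]
width: 0.448
```

```bash
python3 - <<'E'
from h import *
rep("iso")
E
```

```text
tcp ang 1.215 r 73.6  toolyaw-as-lever 1.164  z 74.8  F tool [-0.9  1.  -0.6]  along tool-y 3.7 mm off; q6 1.31 time 6.80 w 0.448
in tool: axle->tcp y -3.7 z 73.5 tilt [ 1.    -0.002  0.002]
```

Emit:
drive_tool(delta_pos=[[0.05, -0.15, 0], [0.05, -0.15, 0]], turn=[[0, 0, 0], [0, 0, 0]])

```text
time: 6.97
tcp_pos: [472.6, -208.7, 74.1]
eef_rot: [-2.014, 0.398, 2.009]
contact_force: [-2.1, -3.2, 2.2]
width: 0.45
```

```bash
python3 - <<'E'
from h import *
rep("iso")
E
```

```text
tcp ang 1.250 r 73.9  toolyaw-as-lever 1.163  z 74.1  F tool [-2.2  3.8  0.7]  along tool-y 6.4 mm off; q6 1.31 time 6.97 w 0.450
in tool: axle->tcp y -6.4 z 73.6 tilt [ 1.    -0.004  0.003]
```

Emit:
drive_tool(delta_pos=[[0.05, -0.15, 0], [0.05, -0.15, 0]], turn=[[0, 0, 0], [0, 0, 0]])

```text
time: 7.13
tcp_pos: [473.6, -205.8, 73.3]
eef_rot: [-2.016, 0.399, 2.01]
contact_force: [-1.3, -2.9, 2.4]
width: 0.452
```

```bash
python3 - <<'E'
from h import *
rep("iso")
E
```

```text
tcp ang 1.291 r 74.3  toolyaw-as-lever 1.162  z 73.3  F tool [-2.4  3.2  0.1]  along tool-y 9.5 mm off; q6 1.32 time 7.13 w 0.452
in tool: axle->tcp y -9.5 z 73.7 tilt [ 1.    -0.005  0.004]
```

Moving friction about 3 N; post now near 1.16. Continue in small steps, turning a little.

Emit:
drive_tool(delta_pos=[[0, -0.15, 0], [0, -0.15, 0]], turn=[[1, 0, 0], [1, 0, 0]])

```text
time: 7.3
tcp_pos: [475.1, -203.0, 73.3]
eef_rot: [-1.996, 0.433, 1.987]
contact_force: [-3.0, -6.3, -1.1]
width: 0.453
```

```bash
python3 - <<'E'
from h import *
rep("iso")
E
```

```text
tcp ang 1.333 r 74.5  toolyaw-as-lever 1.199  z 73.3  F tool [1.1 7.  0.2]  along tool-y 10.0 mm off; q6 1.36 time 7.30 w 0.453
in tool: axle->tcp y -10.0 z 73.8 tilt [ 1.    -0.006  0.005]
```

Emit:
drive_tool(delta_pos=[[0, -0.1, 0], [0, -0.1, 0]], turn=[[1, 0, 0], [1, 0, 0]])

```text
time: 7.47
tcp_pos: [475.9, -202.7, 73.2]
eef_rot: [-1.975, 0.472, 1.965]
contact_force: [-3.9, -8.0, -1.4]
width: 0.451
```

```bash
python3 - <<'E'
from h import *
rep("iso")
E
```

```text
tcp ang 1.342 r 73.9  toolyaw-as-lever 1.236  z 73.2  F tool [ 1.5  8.9 -0.1]  along tool-y 7.8 mm off; q6 1.41 time 7.47 w 0.451
in tool: axle->tcp y -7.8 z 73.5 tilt [ 1.    -0.009  0.007]
```

Emit:
drive_tool(delta_pos=[[0, -0.1, 0], [0, 0, 0]], turn=[[0, 0, 0], [0, 0, 0]])

```text
time: 7.63
tcp_pos: [475.9, -203.1, 73.1]
eef_rot: [-1.974, 0.477, 1.965]
contact_force: [-1.6, -1.7, 1.2]
width: 0.45
```

```bash
python3 - <<'E'
from h import *
rep("iso")
E
```

```text
tcp ang 1.337 r 73.8  toolyaw-as-lever 1.239  z 73.1  F tool [-1.2  2.3  0.6]  along tool-y 7.2 mm off; q6 1.41 time 7.63 w 0.450
in tool: axle->tcp y -7.2 z 73.4 tilt [ 1.    -0.012  0.008]
```

Emit:
drive_tool(delta_pos=[[0, -0.1, 0], [0, -0.1, 0], [0, -0.1, 0]], turn=[[0, 0, 0], [0, 0, 0], [0, 0, 0]])

```text
time: 7.88
tcp_pos: [476.0, -202.8, 73.1]
eef_rot: [-1.973, 0.485, 1.967]
contact_force: [-5.2, -8.3, 1.0]
width: 0.453
```

```bash
python3 - <<'E'
from h import *
rep("iso")
E
```

```text
tcp ang 1.341 r 73.8  toolyaw-as-lever 1.241  z 73.1  F tool [-0.9  9.7  0.9]  along tool-y 7.4 mm off; q6 1.42 time 7.88 w 0.453
in tool: axle->tcp y -7.4 z 73.4 tilt [ 1.    -0.018  0.007]
```

Emit:
drive_tool(delta_pos=[[0, -0.11, 0], [0, -0.11, 0], [0, -0.11, 0], [0, -0.11, 0]], turn=[[0, 0, 0], [0, 0, 0], [0, 0, 0], [0, 0, 0]])

```text
time: 8.22
tcp_pos: [476.0, -202.9, 72.9]
eef_rot: [-1.972, 0.496, 1.971]
contact_force: [-4.2, -8.0, 0.8]
width: 0.45
```

```bash
python3 - <<'E'
from h import *
rep("iso")
E
```

```text
tcp ang 1.341 r 73.7  toolyaw-as-lever 1.244  z 72.9  F tool [-0.6  9.1  0.1]  along tool-y 7.1 mm off; q6 1.44 time 8.22 w 0.450
in tool: axle->tcp y -7.1 z 73.4 tilt [ 1.    -0.026  0.007]
```

Emit:
drive_tool(delta_pos=[[0, -0.11, 0], [0, -0.11, 0], [0, -0.11, 0], [0, -0.11, 0]], turn=[[0, 0, -0.2], [0, 0, -0.2], [0, 0, -0.2], [0, 0, -0.2]])

```text
time: 8.55
tcp_pos: [476.1, -202.9, 73.0]
eef_rot: [-1.969, 0.492, 1.967]
contact_force: [-5.4, -7.2, 2.0]
width: 0.452
```

```bash
python3 - <<'E'
from h import *
rep("iso")
E
```

```text
tcp ang 1.342 r 73.7  toolyaw-as-lever 1.247  z 73.0  F tool [-1.8  9.   1.6]  along tool-y 7.0 mm off; q6 1.43 time 8.55 w 0.452
in tool: axle->tcp y -7.0 z 73.4 tilt [ 1.    -0.02   0.006]
```

Emit:
drive_tool(delta_pos=[[0, -0.13, 0], [0, -0.13, 0], [0, -0.13, 0], [0, -0.13, 0]], turn=[[0, 0, -0.3], [0, 0, -0.3], [0, 0, -0.2], [0, 0, -0.2]])

```text
time: 8.88
tcp_pos: [476.2, -202.6, 73.2]
eef_rot: [-1.965, 0.485, 1.961]
contact_force: [-5.3, -8.9, 0.9]
width: 0.448
```

```bash
python3 - <<'E'
from h import *
rep("iso")
E
```

```text
tcp ang 1.345 r 73.7  toolyaw-as-lever 1.249  z 73.2  F tool [-0.8 10.3  0.7]  along tool-y 7.0 mm off; q6 1.42 time 8.88 w 0.448
in tool: axle->tcp y -7.0 z 73.4 tilt [ 1.    -0.011  0.005]
```

Good: ~10.3 N at the grip (≈10 N on the stop). Hold for over a second.

Emit:
drive_tool(delta_pos=[[0, -0.13, 0], [0, -0.13, 0], [0, -0.13, 0], [0, -0.13, 0], [0, -0.13, 0], [0, -0.13, 0], [0, -0.13, 0], [0, -0.13, 0]], turn=[[0, 0, -0.15], [0, 0, -0.15], [0, 0, -0.15], [0, 0, -0.15], [0, 0, -0.15], [0, 0, -0.15], [0, 0, -0.15], [0, 0, -0.15]])

```text
time: 9.55
tcp_pos: [476.3, -202.7, 73.2]
eef_rot: [-1.96, 0.486, 1.957]
contact_force: [-5.8, -8.9, 1.9]
width: 0.452
```

Emit:
drive_tool(delta_pos=[[0, -0.13, 0], [0, -0.13, 0], [0, -0.13, 0], [0, -0.13, 0], [0, -0.13, 0], [0, -0.13, 0], [0, -0.13, 0], [0, -0.13, 0]], turn=[[0, 0, -0.15], [0, 0, -0.15], [0, 0, -0.15], [0, 0, -0.15], [0, 0, -0.15], [0, 0, -0.15], [0, 0, -0.15], [0, 0, -0.15]])

```text
time: 10.22
tcp_pos: [476.4, -202.7, 73.2]
eef_rot: [-1.955, 0.488, 1.954]
contact_force: [-5.5, -8.6, 1.5]
width: 0.447
```

```bash
python3 - <<'E'
from h import *
rep("iso")
E
```

```text
tcp ang 1.345 r 73.6  toolyaw-as-lever 1.260  z 73.2  F tool [-1.4 10.2  0.9]  along tool-y 6.2 mm off; q6 1.43 time 10.22 w 0.447
in tool: axle->tcp y -6.2 z 73.3 tilt [ 1.    -0.006  0.002]
```

Emit:
drive_tool(delta_pos=[[0, 0.3, 0], [0, 0.35, 0], [0, 0.35, 0], [0, 0, 0]], turn=[[0, 0, 0], [0, 0, 0], [0, 0, 0], [0, 0, 0]])

```text
time: 10.55
tcp_pos: [471.5, -210.3, 72.6]
eef_rot: [-1.952, 0.487, 1.952]
contact_force: [1.0, -0.1, 0.2]
width: 0.451
```

```bash
python3 - <<'E'
from h import *
rep("iso")
E
```

```text
tcp ang 1.224 r 74.1  toolyaw-as-lever 1.263  z 72.6  F tool [-0.2 -0.4 -0.9]  along tool-y -2.9 mm off; q6 1.41 time 10.55 w 0.451
in tool: axle->tcp y 2.9 z 74.0 tilt [ 1.    -0.004  0.001]
```

Emit:
drive_tool(delta_pos=[[-1, 0, 0], [-2, 0, 0], [-2.5, 0, 0], [-2.5, 0, 0], [-2.5, 0, 0], [-1, 0, 0], [0, 0, 0]], turn=[[0, 0, 0], [0, 0, 0], [0, 0, 0], [0, 0, 0], [0, 0, 0], [0, 0, 0], [0, 0, 0]])

```text
time: 11.13
tcp_pos: [470.8, -206.6, 193.5]
eef_rot: [-1.945, 0.482, 1.954]
contact_force: [0.2, 0.1, 0.4]
width: 0.45
```

```bash
python3 - <<'E'
from h import *
rep("iso")
p,t=grip("sel",.07);togo([*p,170],t)
d,R,tt,K=cam("side");cv2.imwrite("pics/side4z.png",cv2.resize(d["frame"][180:320,260:410,::-1],None,fx=4,fy=4))
d,R,tt,K=cam("top");cv2.imwrite("pics/top4z.png",cv2.resize(d["frame"][150:290,240:440,::-1],None,fx=4,fy=4))
E
```

```text
tcp ang 1.263 r 76.4  toolyaw-as-lever 1.263  z 193.5  F tool [-0.4 -0.2 -0.2]  along tool-y -0.0 mm off; q6 1.41 time 11.13 w 0.450
in tool: axle->tcp y 0.0 z 76.4 tilt [ 1.     0.    -0.004]
delta cm [  2.28  15.45 -15.42] turn [array([88.7,  0.2, -0.2]), array([-91.3,   0.2,   0.2])] q [-0.64  0.11  1.81 -0.    1.23  1.41] F [0.2 0.1 0.4] z [ 470.8 -206.6  193.5]
```

View pics/side4z.png

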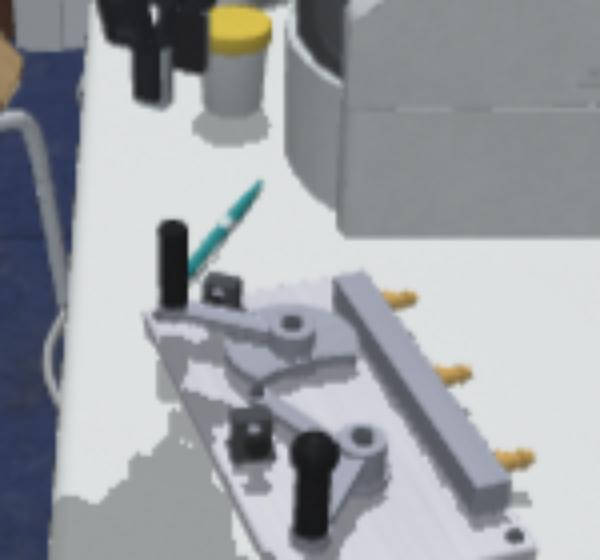

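View pics/top4z.png

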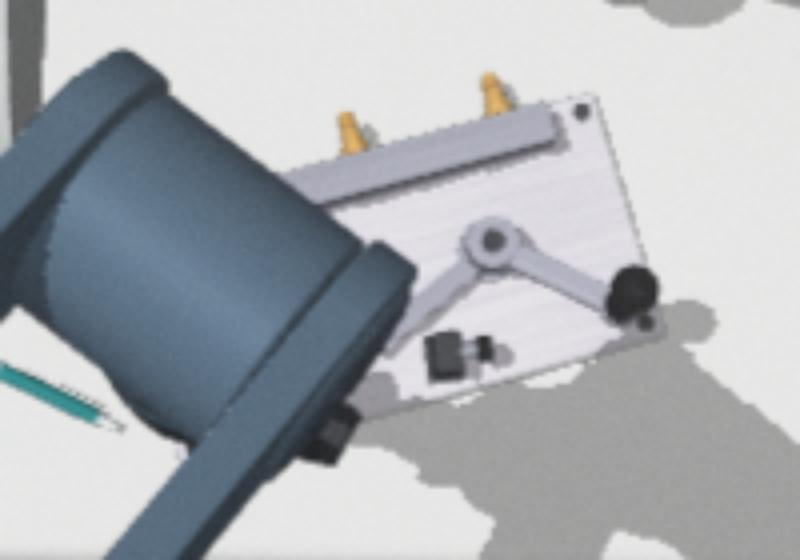

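Emit:
drive_tool(delta_pos=[[0, 1.95, -1.95], [0, 1.95, -1.95], [0, 1.95, -1.95], [0, 1.95, -1.95], [0, 1.95, -1.95], [0, 1.95, -1.95], [0, 1.95, -1.95], [0, 1.4, -1.4], [0, 0, 0]], turn=[[0, 0, 0], [0, 0, 0], [0, 0, 0], [0, 0, 0], [0, 0, 0], [0, 0, 0], [0, 0, 0], [0, 0, 0], [0, 0, 0]], gripper=50)

```text
time: 11.98
tcp_pos: [527.8, -409.2, 165.4]
eef_rot: [-1.911, 0.46, 1.977]
contact_force: [-0.2, -0.4, 1.0]
width: 0.499
```

Emit:
drive_tool(delta_pos=[[0, 0, 0], [0, 0, 0], [0, 0, 0], [0, 0, 0], [0, 0, 0], [0, 0, 0], [0, 0, 0], [0, 0, 0], [0, 0, 0], [0, 0, 0], [0, 0, 0], [0, 0, 0], [0, 0, 0], [0, 0, 0]], turn=[[-7, 0, 0], [-7, 0, 0], [-7, 0, 0], [-7, 0, 0], [-7, 0, 0], [-7, 0, 0], [-7, 0, 0], [-7, 0, 0], [-7, 0, 0], [-7, 0, 0], [-7, 0, 0], [-7, 0, 0], [-5, 0, 0], [0, 0, 0]])

```text
time: 13.15
tcp_pos: [514.1, -388.6, 129.0]
eef_rot: [1.546, 1.057, -1.577]
contact_force: [-0.4, -0.5, 0.3]
width: 0.499
```

```bash
python3 - <<'E'
from h import *
p,t=grip("sel",.07);togo([*p,130],t)
E
```

```text
delta cm [-0.42  3.02  1.45] turn [array([-179.5,   -7.9,   -3.1]), array([ 0.3, -2. ,  5.1])] q [-0.83  0.51  1.43  0.    1.29 -0.37] F [-0.4 -0.5  0.3] z [ 514.1 -388.6  129. ]
```

Emit:
drive_tool(delta_pos=[[-0.6, 0.8, 0.4], [-0.3, 0.8, 0.4], [-0.2, 0.8, 0.4], [-0.1, 0.5, 0.2], [0, 0, 0]], turn=[[0, -1, 2.5], [0, -1, 2.5], [0, 0, 0], [0, 0, 0], [0, 0, 0]])

```text
time: 13.57
tcp_pos: [532.0, -409.9, 132.0]
eef_rot: [1.547, 0.964, -1.551]
contact_force: [0.6, -0.1, -0.0]
width: 0.501
```

```bash
python3 - <<'E'
from h import *
p,t=grip("sel",.07);togo([*p,67],t);rep("sel")
d,R,tt,K=cam("side");cv2.imwrite("pics/side5z.png",cv2.resize(d["frame"][180:320,260:410,::-1],None,fx=4,fy=4))
E
```

```text
delta cm [6.49 0.57 0.37] turn [array([179.7,   1.1,   0.4]), array([-0.3, -0.3,  0.7])] q [-0.83  0.51  1.42  0.    1.22 -0.36] F [ 0.6 -0.1 -0. ] z [ 532.  -409.9  132. ]
tcp ang 0.139 r 71.7  toolyaw-as-lever 0.075  z 132.0  F tool [ 0.   0.6 -0.2]  along tool-y 4.6 mm off; q6 -0.36 time 13.57 w 0.501
in tool: axle->tcp y -4.6 z 71.6 tilt [1.    0.012 0.005]
```

View pics/side5z.png

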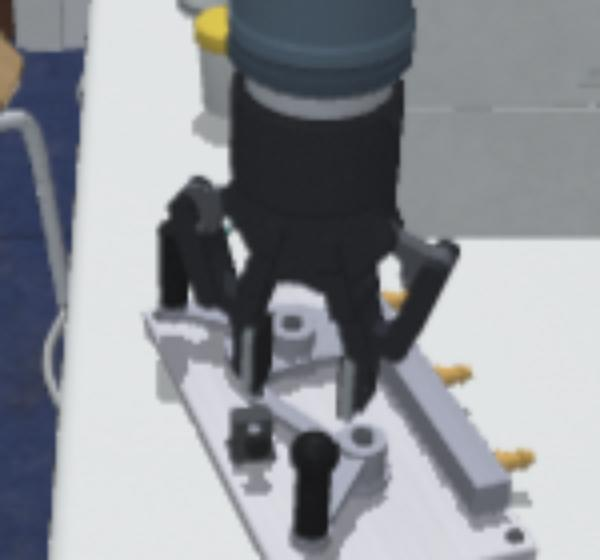

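Emit:
drive_tool(delta_pos=[[0, 0.35, 0.2], [0, 0.3, 0.2], [1, 0, 0], [1, 0, 0], [0, 0, 0]], turn=[[0, -0.3, 0.7], [0, 0, 0], [0, 0, 0], [0, 0, 0], [0, 0, 0]])

```text
time: 14.03
tcp_pos: [535.9, -416.5, 108.8]
eef_rot: [1.546, 0.951, -1.548]
contact_force: [-0.4, -0.3, 0.4]
width: 0.502
```

```bash
python3 - <<'E'
from h import *
p,t=grip("sel",.07);togo([*p,67],t);rep("sel")
E
```

```text
delta cm [ 4.18 -0.14 -0.07] turn [array([179.6,   0.2,   0. ]), array([-0.4, -0. ,  0.1])] q [-0.83  0.55  1.42 -0.    1.18 -0.36] F [-0.4 -0.3  0.4] z [ 535.9 -416.5  108.8]
tcp ang 0.050 r 75.8  toolyaw-as-lever 0.076  z 108.8  F tool [-0.4 -0.2  0.4]  along tool-y -2.0 mm off; q6 -0.36 time 14.03 w 0.502
in tool: axle->tcp y 2.0 z 75.7 tilt [1.    0.002 0.   ]
```

Well aligned within 1.5 mm; descend.

Emit:
drive_tool(delta_pos=[[1, -0.1, 0], [1, 0, 0], [1, 0, 0], [0.7, 0, 0], [0, 0, 0]], turn=[[0, 0, 0], [0, 0, 0], [0, 0, 0], [0, 0, 0], [0, 0, 0]])

```text
time: 14.45
tcp_pos: [533.6, -414.6, 65.5]
eef_rot: [1.547, 0.955, -1.55]
contact_force: [-0.5, 0.4, -0.1]
width: 0.497
```

```bash
python3 - <<'E'
from h import *
p,t=grip("sel",.07);togo([*p,67],t);rep("sel")
d,R,tt,K=cam("side");cv2.imwrite("pics/side6z.png",cv2.resize(d["frame"][180:320,260:410,::-1],None,fx=4,fy=4))
E
```

```text
delta cm [-0.15  0.14 -0.01] turn [array([179.6,   0.5,   0.2]), array([-0.4, -0.1,  0.3])] q [-0.84  0.6   1.44 -0.    1.11 -0.36] F [-0.5  0.4 -0.1] z [ 533.6 -414.6   65.5]
tcp ang 0.089 r 75.1  toolyaw-as-lever 0.077  z 65.5  F tool [ 0.1 -0.6 -0.2]  along tool-y 0.9 mm off; q6 -0.36 time 14.45 w 0.497
in tool: axle->tcp y -0.9 z 75.1 tilt [1.    0.006 0.002]
```

View pics/side6z.png

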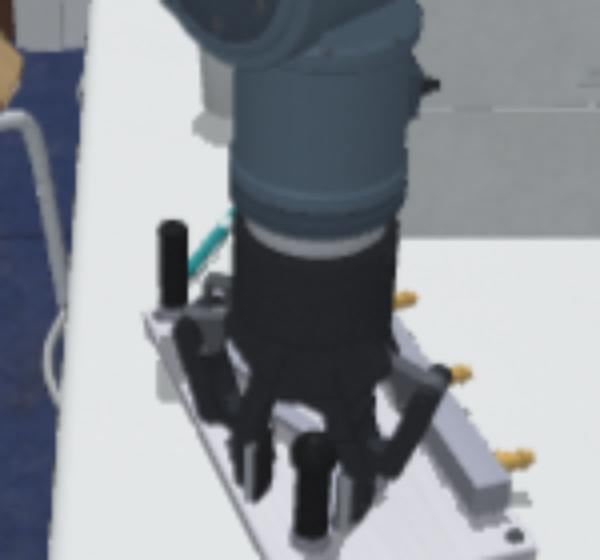

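Emit:
drive_tool(delta_pos=[[0, -0.4, 0], [0, -0.5, 0], [0, -0.3, -0.02], [0, -0.3, -0.02]], turn=[[0, 0, 0], [0, 0, 0], [2, 0, 0], [2, 0, 0]])

```text
time: 14.83
tcp_pos: [521.5, -408.3, 67.1]
eef_rot: [1.596, 0.903, -1.596]
contact_force: [2.9, -1.3, -3.5]
width: 0.501
```

```bash
python3 - <<'E'
from h import *
rep("sel")
E
```

```text
tcp ang 0.268 r 76.3  toolyaw-as-lever 0.148  z 67.1  F tool [ 3.5  3.1 -0.3]  along tool-y 9.2 mm off; q6 -0.30 time 14.83 w 0.501
in tool: axle->tcp y -9.2 z 75.8 tilt [ 1.    -0.     0.001]
```

Emit:
drive_tool(delta_pos=[[0, -0.3, -0.02]], turn=[[2, 0, 0]])

```text
time: 14.92
tcp_pos: [519.3, -406.8, 67.8]
eef_rot: [1.622, 0.876, -1.619]
contact_force: [3.0, -0.9, -1.6]
width: 0.495
```

Emit:
drive_tool(delta_pos=[[0, -0.25, -0.02]], turn=[[2, 0, 0]])

```text
time: 15.0
tcp_pos: [517.6, -405.5, 68.5]
eef_rot: [1.647, 0.849, -1.643]
contact_force: [2.5, -1.1, -3.2]
width: 0.501
```

```bash
python3 - <<'E'
from h import *
rep("sel")
E
```

```text
tcp ang 0.331 r 76.6  toolyaw-as-lever 0.221  z 68.5  F tool [ 3.2  2.7 -0.5]  along tool-y 8.4 mm off; q6 -0.23 time 15.00 w 0.501
in tool: axle->tcp y -8.4 z 76.2 tilt [ 1.    -0.004  0.   ]
```

Emit:
drive_tool(delta_pos=[[0.05, -0.27, -0.04], [0.05, -0.27, -0.04]], turn=[[2, 0, 0], [2, 0, 0]])

```text
time: 15.17
tcp_pos: [514.5, -402.3, 69.2]
eef_rot: [1.698, 0.792, -1.689]
contact_force: [1.4, -1.4, -2.3]
width: 0.501
```

Emit:
drive_tool(delta_pos=[[0.05, -0.27, -0.04], [0.05, -0.27, -0.04]], turn=[[2, 0, 0], [2, 0, 0]])

```text
time: 15.33
tcp_pos: [511.5, -399.0, 69.9]
eef_rot: [1.747, 0.732, -1.734]
contact_force: [2.6, -1.3, -2.4]
width: 0.503
```

```bash
python3 - <<'E'
from h import *
rep("sel")
E
```

```text
tcp ang 0.447 r 76.4  toolyaw-as-lever 0.369  z 69.9  F tool [ 2.5  2.8 -0.8]  along tool-y 6.0 mm off; q6 -0.09 time 15.33 w 0.503
in tool: axle->tcp y -6.0 z 76.1 tilt [ 1.    -0.015  0.001]
```

Emit:
drive_tool(delta_pos=[[0.1, -0.46, -0.06], [0.1, -0.46, -0.05], [0.1, -0.46, -0.05], [0.1, -0.46, -0.05], [0.1, -0.46, -0.05], [0.1, -0.46, -0.05], [0.1, -0.46, -0.05]], turn=[[3, 0, -0.2], [3, 0, -0.2], [3, 0, -0.2], [3, 0, -0.2], [3, 0, -0.2], [3, 0, -0.2], [3, 0, -0.2]])

```text
time: 15.92
tcp_pos: [498.4, -375.8, 70.0]
eef_rot: [1.996, 0.418, -1.973]
contact_force: [2.2, -2.3, -1.8]
width: 0.502
```

```bash
python3 - <<'E'
from h import *
rep("sel")
d,R,tt,K=cam("side");cv2.imwrite("pics/side7z.png",cv2.resize(d["frame"][180:320,260:410,::-1],None,fx=4,fy=4))
E
```

```text
tcp ang 0.800 r 75.3  toolyaw-as-lever 0.754  z 70.0  F tool [ 1.8  3.  -1.1]  along tool-y 3.5 mm off; q6 0.31 time 15.92 w 0.502
in tool: axle->tcp y -3.5 z 75.3 tilt [ 1.   -0.01  0.01]
```

View pics/side7z.png

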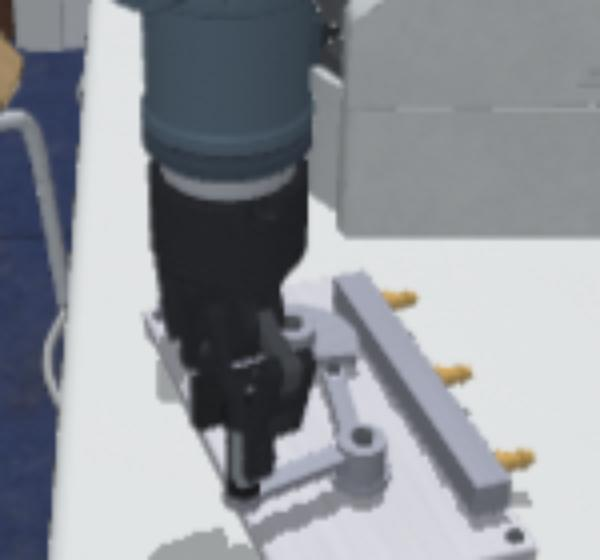

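Emit:
drive_tool(delta_pos=[[0.05, -0.35, -0.04], [0.05, -0.35, -0.04], [0.05, -0.3, -0.03]], turn=[[2, -0.3, -0.3], [2, -0.2, -0.3], [1, 0, -0.2]])

```text
time: 16.22
tcp_pos: [495.4, -367.9, 70.8]
eef_rot: [2.043, 0.34, -2.039]
contact_force: [0.2, -4.1, -3.1]
width: 0.494
```

```bash
python3 - <<'E'
from h import *
rep("sel")
E
```

```text
tcp ang 0.912 r 75.7  toolyaw-as-lever 0.845  z 70.8  F tool [3.1 4.  1.2]  along tool-y 5.1 mm off; q6 0.41 time 16.22 w 0.494
in tool: axle->tcp y -5.1 z 75.5 tilt [ 1.    -0.002  0.002]
```

Emit:
drive_tool(delta_pos=[[0.05, -0.2, -0.02], [0, -0.15, 0]], turn=[[1, 0, -0.2], [1, 0, -0.2]])

```text
time: 16.38
tcp_pos: [494.3, -365.0, 71.0]
eef_rot: [2.065, 0.312, -2.062]
contact_force: [2.3, -2.9, -2.4]
width: 0.497
```

```bash
python3 - <<'E'
from h import *
rep("sel")
E
```

```text
tcp ang 0.952 r 76.0  toolyaw-as-lever 0.881  z 71.0  F tool [ 2.4  3.4 -1.3]  along tool-y 5.4 mm off; q6 0.44 time 16.38 w 0.497
in tool: axle->tcp y -5.4 z 75.8 tilt [1.    0.004 0.002]
```

Emit:
drive_tool(delta_pos=[[0, -0.15, -0.02], [0, -0.15, -0.02]], turn=[[1, 0, 0], [1, 0, 0]])

```text
time: 16.55
tcp_pos: [493.8, -362.4, 71.4]
eef_rot: [2.087, 0.275, -2.082]
contact_force: [0.9, -2.7, -1.8]
width: 0.501
```

```bash
python3 - <<'E'
from h import *
rep("sel")
E
```

```text
tcp ang 0.988 r 76.0  toolyaw-as-lever 0.918  z 71.4  F tool [ 1.8  2.9 -0.1]  along tool-y 5.3 mm off; q6 0.48 time 16.55 w 0.501
in tool: axle->tcp y -5.3 z 75.8 tilt [1.    0.003 0.003]
```

Emit:
drive_tool(delta_pos=[[0, -0.15, -0.02], [0, -0.12, -0.02]], turn=[[1, 0, 0], [1, 0, 0]])

```text
time: 16.72
tcp_pos: [493.4, -359.6, 71.3]
eef_rot: [2.108, 0.237, -2.104]
contact_force: [0.7, -2.9, -1.8]
width: 0.5
```

```bash
python3 - <<'E'
from h import *
rep("sel")
E
```

```text
tcp ang 1.026 r 76.0  toolyaw-as-lever 0.956  z 71.3  F tool [ 1.8  2.9 -0. ]  along tool-y 5.3 mm off; q6 0.52 time 16.72 w 0.500
in tool: axle->tcp y -5.3 z 75.8 tilt [1.    0.003 0.002]
```

Emit:
drive_tool(delta_pos=[[0, -0.15, -0.02], [0, -0.12, -0.02]], turn=[[1, 0, 0], [0.5, 0, 0]])

```text
time: 16.88
tcp_pos: [492.9, -356.7, 71.3]
eef_rot: [2.124, 0.207, -2.121]
contact_force: [-1.7, -2.8, -1.6]
width: 0.501
```

Emit:
drive_tool(delta_pos=[[0, -0.12, -0.02], [0, -0.12, -0.02]], turn=[[1, 0, 0], [0.5, 0, 0]])

```text
time: 17.05
tcp_pos: [492.5, -354.2, 71.3]
eef_rot: [2.139, 0.177, -2.137]
contact_force: [-1.9, -3.0, -1.3]
width: 0.505
```

```bash
python3 - <<'E'
from h import *
rep("sel")
E
```

```text
tcp ang 1.097 r 76.2  toolyaw-as-lever 1.015  z 71.3  F tool [1.3 2.6 2.4]  along tool-y 6.3 mm off; q6 0.59 time 17.05 w 0.505
in tool: axle->tcp y -6.3 z 75.9 tilt [1.    0.003 0.001]
```

Emit:
drive_tool(delta_pos=[[0, -0.12, -0.03], [0, -0.12, -0.03]], turn=[[0.5, 0, 0], [0.5, 0, 0]])

```text
time: 17.22
tcp_pos: [492.1, -351.7, 71.3]
eef_rot: [2.148, 0.157, -2.149]
contact_force: [-3.3, -3.8, -1.1]
width: 0.506
```

Emit:
drive_tool(delta_pos=[[0, -0.12, -0.03], [0, -0.12, -0.03]], turn=[[0.5, 0, 0], [0.5, 0, 0]])

```text
time: 17.38
tcp_pos: [492.1, -349.2, 71.4]
eef_rot: [2.158, 0.136, -2.16]
contact_force: [-3.2, -2.9, 0.0]
width: 0.5
```

```bash
python3 - <<'E'
from h import *
rep("sel")
E
```

```text
tcp ang 1.163 r 76.4  toolyaw-as-lever 1.054  z 71.4  F tool [-0.   2.5  3.6]  along tool-y 8.3 mm off; q6 0.63 time 17.38 w 0.500
in tool: axle->tcp y -8.3 z 75.9 tilt [ 1.     0.003 -0.001]
```

```bash
python3 - <<'E'
from h import *
rep("sel")
d,R,tt,K=cam("side");cv2.imwrite("pics/side8z.png",cv2.resize(d["frame"][180:320,260:410,::-1],None,fx=4,fy=4))
d,R,tt,K=cam("top");cv2.imwrite("pics/top8z.png",cv2.resize(d["frame"][150:290,240:440,::-1],None,fx=4,fy=4))
E
```

```text
tcp ang 1.163 r 76.4  toolyaw-as-lever 1.054  z 71.4  F tool [-0.   2.5  3.6]  along tool-y 8.3 mm off; q6 0.63 time 17.38 w 0.500
in tool: axle->tcp y -8.3 z 75.9 tilt [ 1.     0.003 -0.001]
```

View pics/side8z.png

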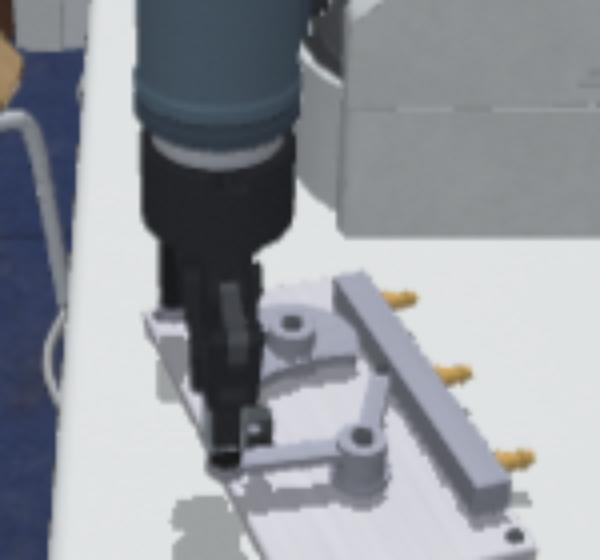

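View pics/top8z.png

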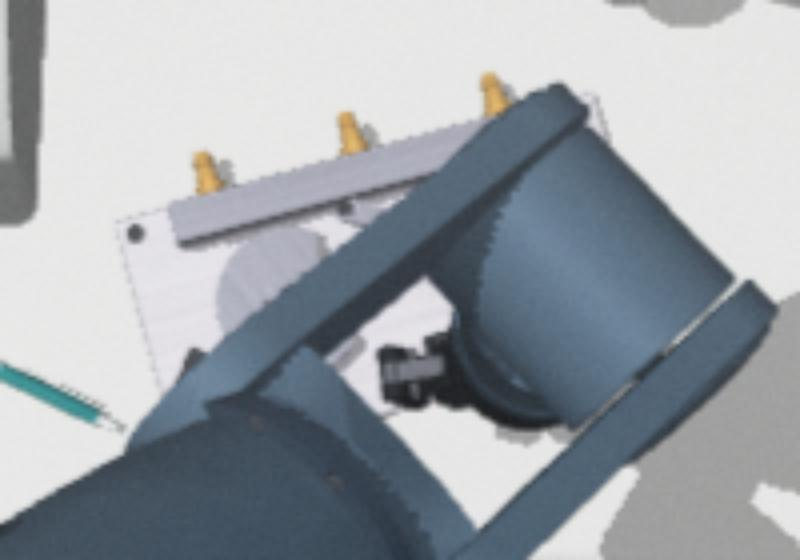

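Emit:
drive_tool(delta_pos=[[0, -0.12, 0.02], [0, -0.12, 0.02]], turn=[[0.5, 0, 0], [0.5, 0, 0]])

```text
time: 17.65
tcp_pos: [491.9, -346.7, 71.5]
eef_rot: [2.168, 0.117, -2.169]
contact_force: [-0.6, -4.9, -3.4]
width: 0.502
```

```bash
python3 - <<'E'
from h import *
rep("sel")
E
```

```text
tcp ang 1.196 r 76.6  toolyaw-as-lever 1.071  z 71.5  F tool [3.4 4.8 1.1]  along tool-y 9.5 mm off; q6 0.65 time 17.65 w 0.502
in tool: axle->tcp y -9.5 z 76.0 tilt [ 1.     0.003 -0.   ]
```

Emit:
drive_tool(delta_pos=[[0, -0.1, 0], [0, -0.1, 0]], turn=[[0.5, 0, 0], [0.5, 0, 0]])

```text
time: 17.82
tcp_pos: [492.0, -345.8, 71.5]
eef_rot: [2.178, 0.094, -2.176]
contact_force: [0.8, -7.7, -4.6]
width: 0.501
```

```bash
python3 - <<'E'
from h import *
rep("sel")
E
```

```text
tcp ang 1.207 r 76.4  toolyaw-as-lever 1.091  z 71.5  F tool [ 4.6  7.7 -0.1]  along tool-y 8.9 mm off; q6 0.67 time 17.82 w 0.501
in tool: axle->tcp y -8.9 z 75.9 tilt [ 1.    -0.     0.001]
```

Emit:
drive_tool(delta_pos=[[0, -0.12, 0], [0, -0.12, 0], [0, -0.12, 0]], turn=[[0, 0, -0.15], [0, 0, -0.15], [0, 0, -0.15]])

```text
time: 18.07
tcp_pos: [492.1, -345.5, 71.5]
eef_rot: [2.182, 0.092, -2.176]
contact_force: [-1.0, -9.3, -4.6]
width: 0.503
```

```bash
python3 - <<'E'
from h import *
rep("sel")
E
```

```text
tcp ang 1.211 r 76.4  toolyaw-as-lever 1.093  z 71.5  F tool [4.6 9.2 1.7]  along tool-y 9.0 mm off; q6 0.67 time 18.07 w 0.503
in tool: axle->tcp y -9.0 z 75.8 tilt [1.    0.001 0.003]
```

Emit:
drive_tool(delta_pos=[[0, -0.13, 0], [0, -0.13, 0], [0, -0.13, 0], [0, -0.13, 0]], turn=[[0, 0, -0.15], [0, 0, -0.15], [0, 0, -0.15], [0, 0, -0.15]])

```text
time: 18.4
tcp_pos: [492.2, -345.5, 71.6]
eef_rot: [2.187, 0.09, -2.175]
contact_force: [-0.5, -8.7, -5.2]
width: 0.498
```

```bash
python3 - <<'E'
from h import *
rep("sel")
E
```

```text
tcp ang 1.211 r 76.3  toolyaw-as-lever 1.096  z 71.6  F tool [5.1 8.6 1.2]  along tool-y 8.7 mm off; q6 0.68 time 18.40 w 0.498
in tool: axle->tcp y -8.7 z 75.8 tilt [1.    0.002 0.005]
```

Emit:
drive_tool(delta_pos=[[0, -0.15, 0], [0, -0.15, 0], [0, -0.15, 0], [0, -0.15, 0]], turn=[[0, 0, -0.15], [0, 0, -0.15], [0, 0, -0.15], [0, 0, -0.15]])

```text
time: 18.73
tcp_pos: [492.3, -345.3, 71.6]
eef_rot: [2.192, 0.086, -2.174]
contact_force: [-1.0, -9.4, -5.0]
width: 0.497
```

```bash
python3 - <<'E'
from h import *
rep("sel")
E
```

```text
tcp ang 1.214 r 76.2  toolyaw-as-lever 1.100  z 71.6  F tool [5.  9.3 1.7]  along tool-y 8.7 mm off; q6 0.68 time 18.73 w 0.497
in tool: axle->tcp y -8.7 z 75.7 tilt [1.    0.002 0.008]
```

Emit:
drive_tool(delta_pos=[[0, -0.17, 0], [0, -0.17, 0], [0, -0.17, 0], [0, -0.17, 0]], turn=[[0, -0.1, -0.15], [0, -0.1, -0.15], [0, -0.1, -0.15], [0, -0.1, -0.15]])

```text
time: 19.07
tcp_pos: [492.2, -345.0, 71.5]
eef_rot: [2.189, 0.08, -2.18]
contact_force: [-0.2, -9.3, -5.7]
width: 0.502
```

Emit:
drive_tool(delta_pos=[[0, -0.17, 0], [0, -0.17, 0], [0, -0.17, 0], [0, -0.17, 0]], turn=[[0, -0.1, -0.15], [0, -0.1, -0.15], [0, -0.1, -0.15], [0, -0.1, -0.15]])

```text
time: 19.4
tcp_pos: [492.3, -345.0, 71.5]
eef_rot: [2.185, 0.074, -2.185]
contact_force: [-1.1, -10.2, -5.8]
width: 0.502
```

```bash
python3 - <<'E'
from h import *
rep("sel")
E
```

```text
tcp ang 1.217 r 76.2  toolyaw-as-lever 1.107  z 71.5  F tool [ 5.8 10.1  1.8]  along tool-y 8.4 mm off; q6 0.69 time 19.40 w 0.502
in tool: axle->tcp y -8.4 z 75.8 tilt [ 1.    -0.002  0.   ]
```

10 N; hold for more than a second at this setting.

Emit:
drive_tool(delta_pos=[[0, -0.17, 0], [0, -0.17, 0], [0, -0.17, 0], [0, -0.17, 0], [0, -0.17, 0], [0, -0.17, 0], [0, -0.17, 0]], turn=[[0, 0, -0.15], [0, 0, -0.15], [0, 0, -0.15], [0, 0, -0.15], [0, 0, -0.15], [0, 0, -0.15], [0, 0, -0.15]])

```text
time: 19.98
tcp_pos: [492.5, -345.0, 71.4]
eef_rot: [2.194, 0.064, -2.181]
contact_force: [-0.5, -10.5, -6.1]
width: 0.499
```

Emit:
drive_tool(delta_pos=[[0, -0.17, 0], [0, -0.17, 0], [0, -0.17, 0], [0, -0.17, 0], [0, -0.17, 0], [0, -0.17, 0], [0, -0.17, 0]], turn=[[0, 0, -0.15], [0, 0, -0.15], [0, 0, -0.15], [0, 0, -0.15], [0, 0, -0.15], [0, 0, -0.15], [0, 0, -0.15]])

```text
time: 20.57
tcp_pos: [492.7, -345.1, 71.4]
eef_rot: [2.202, 0.054, -2.176]
contact_force: [-0.3, -10.4, -6.8]
width: 0.501
```

```bash
python3 - <<'E'
from h import *
rep("sel")
E
```

```text
tcp ang 1.217 r 75.8  toolyaw-as-lever 1.121  z 71.4  F tool [ 6.8 10.3  1. ]  along tool-y 7.3 mm off; q6 0.70 time 20.57 w 0.501
in tool: axle->tcp y -7.3 z 75.5 tilt [ 1.    -0.008  0.012]
```

Emit:
drive_tool(delta_pos=[[0, 0.3, 0], [0, 0.3, 0], [0, 0.3, 0], [0, 0, 0]], turn=[[0, 0, 0], [0, 0, 0], [0, 0, 0], [0, 0, 0]])

```text
time: 20.9
tcp_pos: [494.0, -352.9, 71.3]
eef_rot: [2.206, 0.056, -2.177]
contact_force: [0.2, 0.5, 0.3]
width: 0.503
```

```bash
python3 - <<'E'
from h import *
rep("sel")
E
```

```text
tcp ang 1.113 r 74.6  toolyaw-as-lever 1.122  z 71.3  F tool [-0.3 -0.5 -0.2]  along tool-y -0.6 mm off; q6 0.69 time 20.90 w 0.503
in tool: axle->tcp y 0.6 z 74.6 tilt [ 1.    -0.005  0.013]
```

Emit:
drive_tool(delta_pos=[[-0.5, 0.1, 0], [-1, 0.05, 0], [-2, 0, 0], [-2.5, 0, 0], [-2.5, 0, 0], [-2.5, 0, 0], [-1, 0, 0], [0, 0, 0]], turn=[[0, 0, 0], [0, 0, 0], [0, 0, 0], [0, 0, 0], [0, 0, 0], [0, 0, 0], [0, 0, 0], [0, 0, 0]])

```text
time: 21.57
tcp_pos: [492.4, -350.9, 199.6]
eef_rot: [2.206, 0.062, -2.179]
contact_force: [0.1, -0.4, -0.1]
width: 0.497
```

Emit:
drive_tool(delta_pos=[[-1, 2, 2.5], [-1, 2, 2.5], [-0.5, 2, 2.5], [-0.5, 2, 2.5], [0, 2, 2.5], [0, 2, 2.5], [0, 0, 0], [0, 0, 0]], turn=[[0, 0, 0], [0, 0, 0], [0, 0, 0], [0, 0, 0], [0, 0, 0], [0, 0, 0], [0, 0, 0], [0, 0, 0]])

```text
time: 22.23
tcp_pos: [343.8, -480.3, 222.9]
eef_rot: [2.204, 0.075, -2.18]
contact_force: [0.3, -0.3, -0.6]
width: 0.5
```

```bash
python3 - <<'E'
from h import *
print(st()[0]["tcp_pos"],st()[0]["contact_force"],st()[0]["time"])
d,R,t,K=cam("top");save(d,"top9.png");cv2.imwrite("pics/top9z.png",cv2.resize(d["frame"][150:290,240:440,::-1],None,fx=4,fy=4,interpolation=cv2.INTER_CUBIC))
d,R,t,K=cam("side");save(d,"side9.png");cv2.imwrite("pics/side9z.png",cv2.resize(d["frame"][210:350,270:420,::-1],None,fx=4,fy=4,interpolation=cv2.INTER_CUBIC))
E
```

```text
[ 343.78729434 -480.34793011  222.92713413] [ 0.29860286 -0.27183314 -0.64584965] 22.2333
```

View pics/top9z.png

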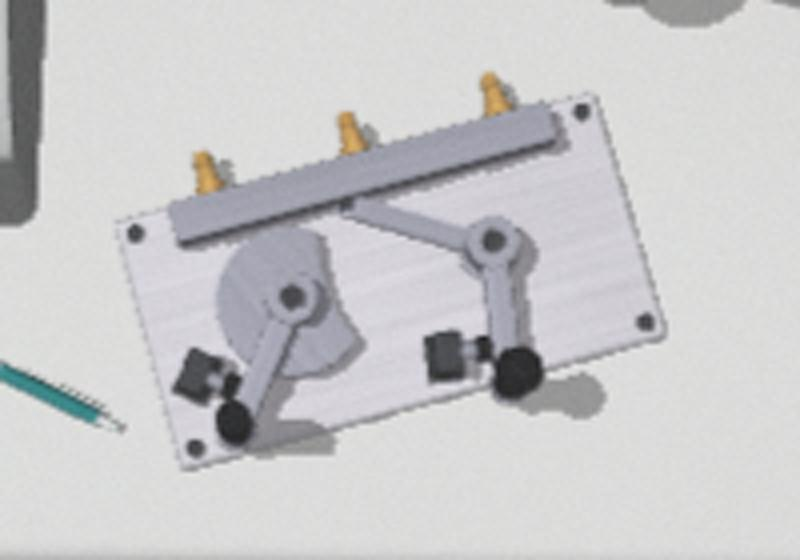

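View pics/side9z.png

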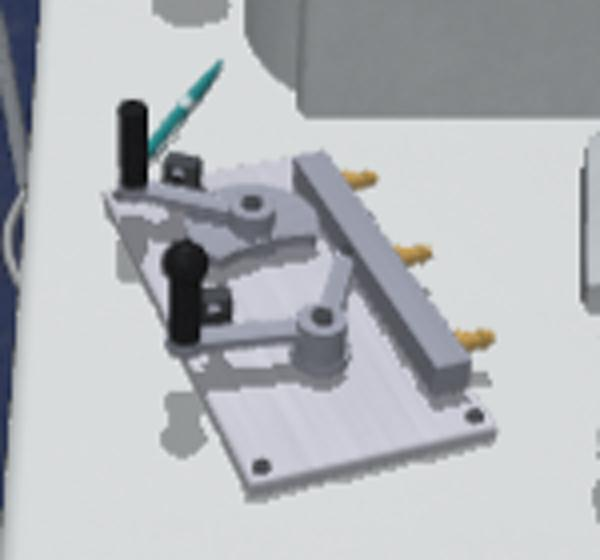

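```bash
python3 - <<'E'
from h import *
a=np.load("pics/top0.npz");R,t,K=a["R"],a["t"],a["K"]
P=lambda x,y,z:ray(R,t,K,240+(x+.5)/4-.5,150+(y+.5)/4-.5,z)[:2]
for n,q,z in(("iso",(236,422),90),("sel",(517,372),85)):
    c,o=AX[n]; l=w2(P(*q,z)-c,np.zeros(2),-TH); print(n,np.hypot(*l),np.arctan2(l[1],-l[0])+o)
f=cv2.imread("pics/top9.png")[:,:,::-1].astype(int);d=np.abs(f-a["f"]).sum(2)
for nm,(x0,x1,y0,y1) in dict(pen=(205,275,222,262),cup=(125,175,210,250),petri=(455,510,228,280)).items(): print(nm,(d[y0:y1,x0:x1]>120).sum())
print(order.sign_off())
E
```

```text
iso 76.79036718875432 1.1428902252485988
sel 74.67193171587108 1.0857720174201515
pen 0
cup 0
petri 318
the job is handed in; nothing more can be done
None
```

View pics/top9.png

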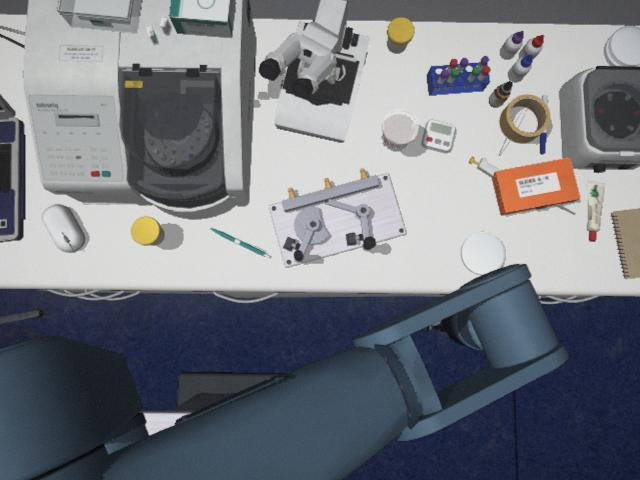

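The changeover is done and handed in at about 22 s of the 72 s allowed. Both levers rest against their stop pads and the arm is clear of everything.

- **Isolator:** I swung it clockwise onto its pad. I kept about 9 N at the grip for a second, then about 10.3 N for 1.3 s. With about 3 N of friction taken off, that is roughly 10 N on the stop. I then let go.
- **Selector:** I swung it clockwise past 0.15 rad, and the push stayed at about 3 N there, so the lock was free. I pressed it on its pad at 8.6–9.3 N for nearly a second, then at about 10 N at the grip for 1.5 s. I then let go.

**Last checks**
- **Levers:** The last pictures show both arms on their pads and the selector's tail past the disc. From the top view the isolator measured about 1.14 rad and the selector about 1.09 rad.
- **Isolator angle disagrees:** While pressing, the tool position put it at about 1.21–1.25 rad, against 1.14 rad in the picture. Both are inside its stop range, and I put the gap down to measuring error. I did not resolve it.
- **Objects left alone:** The pen and cup areas of the picture are unchanged. The petri area showed 318 changed pixels. The full picture shows the arm reaching in front of that spot, and the dish is at its starting position.
- **Seating:** I had no direct signal that either lever had seated. I judged it from the force and how long I held it.

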